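# Put the twin-rod module in neutral

## Robot

A 6-joint arm with a two-finger parallel gripper is mounted at the origin on the work surface. World frame = base frame: x ahead of the robot, y to its left, z up, the work surface at z = 0. Lengths are in mm, angles in degrees, forces in N, time in s.
With the tool pointing down it reaches from about 350 to 850 mm from the base axis. Payload 8.1 kg.
Tool frame: the origin (TCP) lies at the very end of the fingers, on their centre line; the grasp point (between the pads) lies r.tcp_to_grasp behind it (r.tcp_to_grasp is the distance from the TCP to the grasp point, in mm); z points along the fingers, y is the line along which they close (so a half turn about z gives the same grasp; the last joint's range is limited). The gripper opens to 85 mm and grips with 20 to 120 N. Pads are 22 mm wide; open, the fingers measure 114 mm over their backs; the gripper's body (76 mm by 85 mm) begins 54 mm behind the grasp point. The pads swing forward as they close: fully open they stand 13 mm farther back than shut.
Start: joints at [-68.835, 7.471, 85.268, -0, 87.261, -4.893], TCP at [263.589, -539.005, 231.292] pointing down, gripper open.
Joint ranges: [-169.43, 169.43], [-51.17, 129.36], [1.28, 143.12], [-76.62, 256.62], [0, 156.53], [-152.29, 152.29]. Speed limits (degrees/s): [136.94, 136.94, 159.86, 180, 180, 180].

## Interface

Orientations are given as [roll, pitch, yaw] about the fixed x, y, z axes, in that order (R = Rz(yaw) Ry(pitch) Rx(roll)).
In Python, from bench import r gives the robot as it stands.
- The arm moves only by the shell command python3 -m handwheel 'ROWS' [OPENING] [FORCE]. ROWS is JSON, a list of rows, each a list of 4 numbers: the shift along the tool's x, y, z in m, then the turn about the tool's z in degrees. A call has 1 to 10 rows; each row shifts and turns the commanded pose from where the row before left it, along the tool's axes as they then stand; what a row does not reach is not made up. A row lasts 1/10 s, in which the tool goes at most 50 mm and 8.59 degrees, less where a joint would pass 70% of its speed; a pose out of reach is approached as far as the arm can. A call is refused whole if a number of a shift passes 0.05 or a number of a turn 8.59, either way. A call with a gripper value outside its range is refused whole. OPENING is the finger opening in m, from 0 to 0.0854, set as the call begins (- or left out, the last holds). The fingers move at their own pace and stop on an object; FORCE is the grip in N (left out, the last holds). Time passes only in rows, so rows that do not move let the fingers close. It gives the time, the measured TCP pose, the force, the opening and the grip force at its end, in the units of the state.
- r.sense(): the state, without advancing time (a new reading comes with each control period).
- r.snapshot(name): name is "scene" or "top" or "wrist"; returns the picture (400x640x3 uint8, red, green, blue); there is no depth.
- r.camera_params(name): a dict with "fx", "fy", "cx", "cy" (pixels), "R" (3x3) and "t" (3): a world point X has camera coordinates R X + t; the wrist camera has in their place "mount" (4x4, takes a point from camera to tool coordinates, whose origin is the TCP and whose axes are the flange's). Camera axes: x right, y down, z forward; pixel columns grow to the right and rows downward; lengths in mm; the calibration is good to about 2 mm. A picture is of the moment at which its call begins: read the wrist's pose just before it. camera_params takes no time and is no camera call.
- r.hand_in(): hands the job in; it is judged then, once.
The state is a dict: "time": time; "joint_pos": joint angles; "qd": joint speeds; "joint_efforts": joint torques, N m; "tool_pos": TCP position; "tcp_rot": TCP orientation; "ft_force": force on the tool from outside, world axes, zero at the start; "wrist_torque": the same for the moment, N m; "finger_gap": finger opening in mm; "grip_force": force on a finger pad.
Only numpy, scipy, OpenCV 4.12 (cv2) and the standard library are available. Lean on these libraries where they do the work, as an engineer would, in place of code of your own. Each camera call takes 0.05 s, during which the arm holds its last target. There are 200 camera calls.

## Task

Two printed test modules stand on the lab bench, each with a ball-knob lever leaning towards the robot in a three-notch gate. On the module with two steel guide rods, lift the lever out of its notch, bring it upright and let it drop fully home in the middle notch. Leave the lever of the single-rod module in its notch.

Things in the scene. Friction and masses are not known exactly. Their poses are not given: they have to be found in the camera images.
- twin: Twin-rod module, fixed: white foot 170x180x18 mm; slotted gate block 150 mm (x) by 44 mm (y), teeth up to 144 mm high; 95 mm to +y of the slot two upright steel rods (16 mm thick, tops at 168 mm, 72 mm apart in x) through a white carriage. Origin on the bench under the slot's middle; x along the slot (away from the robot at yaw 0), y across it, z up. Lever pivot: z = 30 mm, axis y.
- twin_notch (a point): Seat of the cross-pin in the middle notch, 130 mm above the bench, straight over the pivot. Notches hold the lever at 0.38 rad to -x, upright, or 0.38 rad to +x. An 8 mm pin across the stem, 100 mm from the pivot, lies in the 20 mm wide notch (knob play about 10 mm either way). Teeth 18 mm thick between: draw the stem out along its length more than 18 mm (36 at most) to pass.
- twin_knob (a point): Centre of the black 34 mm ball knob on the 12 mm steel stem of the twin-rod lever; 175 mm from the pivot when home in a notch, so 205 mm above the bench in the middle one. Starts leaning to -x (about 65 mm off the middle, 192 mm high). Its z axis runs out along the stem. Spring and weight (3 to 5 N) draw the stem back in; the swing has slight friction and stays where left.
- single_knob (a point): Centre of the like ball knob on the single-rod module, a fixed module alike in all but having one upright steel rod through a round white carriage. Its lever also leans towards the robot in its first notch and is to stay there.
There are look-alikes about, which are no part of the job. Leave any red look-alike of the twin alone.

How it is judged (in metres and radians):
At the end, for the whole second after the job is handed in: The twin-rod module's lever stands upright in the middle notch, its knob within 18 mm of the middle along the slot and home to within 8 mm of its seated height of 205 mm (x of twin_knob in the frame of twin between -0.018 and 0.018 m and z of twin_knob in the frame of twin below 0.213 m); the robot touches nothing.
It fails at once if the single-rod module's lever is moved (its knob by more than 20 mm) (distance of single_knob from where it was at the start of the episode above 0.02 m).
It also fails if it takes over 32 s, if anything falls off the work surface, if the arm or the gripper's body presses on something with over 40 N, if the wrist force passes 120 N, or if a joint passes its speed limit or range.

## Working session

There is one attempt and no reset: what is moved stays moved. The work goes in short steps, Python scripts to look and compute and a shell command to move; the robot and the scene stay as the last step left them, time stands still between calls to the robot, and variables do not carry over. Pictures are saved under pics/ and viewed, at most 10 in all, crops included, and the job is handed in when it is done.

```bash
mkdir -p pics
python3 - <<'E'
from bench import r
import cv2,json
for n in("scene","top"):
    cv2.imwrite(f"pics/{n}0.png",r.snapshot(n)[:,:,::-1])
    p=r.camera_params(n);print(n,p)
print(r.camera_params("wrist"));print(r.sense(),r.tcp_to_grasp)
E
```

```text
scene {'fx': 500.33769101639547, 'fy': 500.33769101639547, 'cx': 317.7561394413975, 'cy': 202.4506415532985, 'R': array([[-0.62052046,  0.78387954,  0.02207315],
       [ 0.40823254,  0.34693447, -0.84438301],
       [-0.6695525 , -0.51494595, -0.53528507]]), 't': array([ 207.72016284,  -46.80274567, 1586.39465319])}
top {'fx': 515.6669350848821, 'fy': 515.6669350848821, 'cx': 318.3698390899645, 'cy': 196.26573408545403, 'R': array([[ 2.48911652e-02, -9.99689641e-01,  1.02540486e-03],
       [-9.97605845e-01, -2.49054564e-02, -6.45158620e-02],
       [ 6.45213771e-02,  5.82925095e-04, -9.97916155e-01]]), 't': array([  -6.11534273,  393.72972467, 1534.40724793])}
{'fx': 298.06647622535064, 'fy': 298.06647622535064, 'cx': 316.17535234668657, 'cy': 199.8668777717144, 'mount': array([[-3.88098110e-04, -9.57903830e-01, -2.87089013e-01,
         7.26947998e+01],
       [ 9.99999815e-01, -5.06249126e-04,  3.37316769e-04,
         9.61002131e-01],
       [-4.68455587e-04, -2.87088829e-01,  9.57903849e-01,
        -1.43881556e+02],
       [ 0.00000000e+00,  0.00000000e+00,  0.00000000e+00,
         1.00000000e+00]])}
{'time': 0.1, 'joint_pos': array([-6.88340713e+01,  7.51016741e+00,  8.53250192e+01, -2.05537283e-04,
        8.72617622e+01, -4.89455365e+00]), 'qd': array([ 0.01132997, -0.06558565, -0.22151953,  0.03019317,  0.05810027,
       -0.01274348]), 'joint_efforts': array([ 1.14591126e-03, -5.70950246e+01, -5.01942515e+01, -1.41330361e-04,
        8.14178435e-03, -7.45347643e-05]), 'tool_pos': array([ 263.41213296, -538.51956421,  230.33676003]), 'tcp_rot': array([-1.79903387e+02, -8.06734378e-03,  2.60604855e+01]), 'ft_force': array([-0.34560206, -0.46388669,  0.60240609]), 'wrist_torque': array([ 0.0198223 , -0.00821158,  0.00744393]), 'grip_force': 0.0, 'finger_gap': 85.54690566304733} 18.700000000000003
```

View pics/scene0.png

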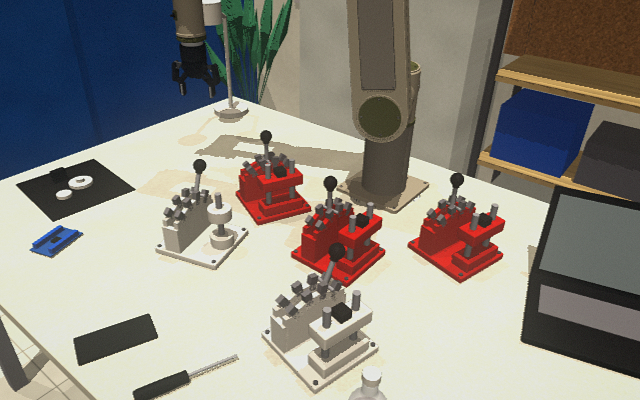

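View pics/top0.png

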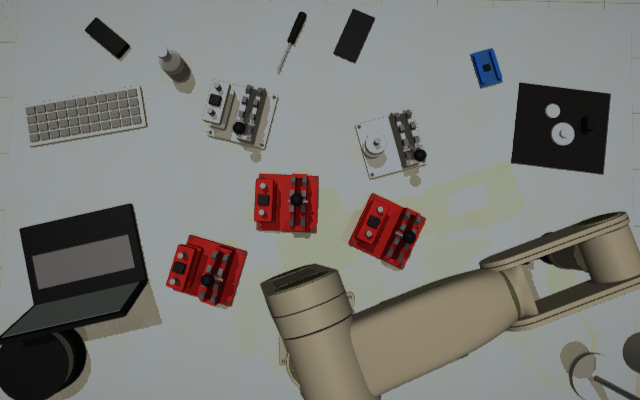

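Scene view: the twin is the white front module, with its knob near (337,251). The single-rod module's knob is near (200,166), and there are three red look-alikes. Top view: the twin knob is near (239,127) and the twin's rods are left of its slot. The single knob is near (420,155).

Run:
```python
import cv2,numpy as np
a=cv2.imread("pics/top0.png")[70:160,195:290];b=cv2.imread("pics/scene0.png")[235:390,255:385]
a=cv2.resize(a,None,fx=4,fy=4,interpolation=2);b=cv2.resize(b,None,fx=3,fy=3,interpolation=2)
c=np.zeros((465,780,3),np.uint8);c[:360,:380]=a;c[:465,390:780]=b;cv2.imwrite("pics/crop1.png",c)
# dark blobs for knobs
for n,roi in(("top",(70,160,195,290)),("scene",(235,390,255,385))):
    im=cv2.imread(f"pics/{n}0.png");y0,y1,x0,x1=roi
    m=(im[y0:y1,x0:x1].max(2)<60).astype(np.uint8)
    k,l,s,ce=cv2.connectedComponentsWithStats(m)
    for i in range(1,k):
        if s[i,4]>25:print(n,s[i]+[x0,y0,0,0,0],ce[i]+[x0,y0])
```

```text
top [219  86  11  38  47] [224.4893617  105.12765957]
top [239  87  27  57 517] [253.45261122 109.83365571]
top [209  94  13  13 122] [214.77868852  99.7704918 ]
top [233 120  16  15 163] [240.30674847 127.69325153]
scene [329 243  16  19 231] [336.33333333 251.34199134]
scene [331 302  21  22 272] [341.06617647 312.48161765]
```

View pics/crop1.png

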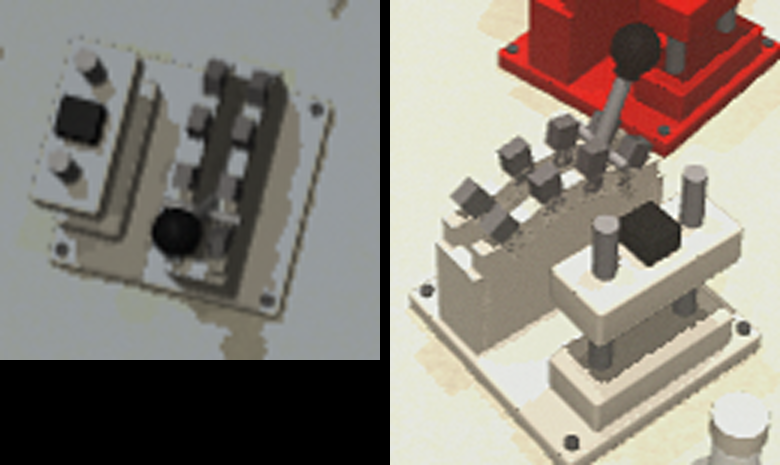

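The crop's left half (top view) has the knob at (239,127.8) and the rod tops at (217,85) and (210,110.8). The right half (scene view) has the knob at (336.7,252) and the rod tops at (327,310) and (356.3,292.7).

```bash
cat > h.py <<'E'
from bench import r
import numpy as np
def ray(n,uv):
    p=r.camera_params(n);R=np.array(p["R"]);d=R.T@[(uv[0]-p["cx"])/p["fx"],(uv[1]-p["cy"])/p["fy"],1]
    return -R.T@p["t"],d/np.linalg.norm(d)
def plane(n,uv,z):
    o,d=ray(n,uv);return o+d*(z-o[2])/d[2]
def tri(a,b):
    A=np.zeros((3,3));c=np.zeros(3);L=[ray("top",a),ray("scene",b)]
    for o,d in L: P=np.eye(3)-np.outer(d,d);A+=P;c+=P@o
    X=np.linalg.solve(A,c);return X,max(np.linalg.norm(np.cross(X-o,d)) for o,d in L)
E
python3 - <<'E'
from h import *
np.set_printoptions(precision=1,suppress=True)
K,e=tri((239,127.75),(336.5,251.7));print("knob",K,e, plane("top",(239,127.75),192))
for z,a,b in((168,(217,85),(327,310)),(168,(210,110.75),(356.3,292.7))):
    print(tri(a,b),plane("top",a,z),plane("scene",b,z))
f=(plane("top",(217,85),168)+plane("scene",(327,310),168))/2
n=(plane("top",(210,110.75),168)+plane("scene",(356.3,292.7),168))/2
B=[plane("top",(195+x/4,70+y/4),18) for x,y in((316,110),(62,250),(267,300))];print("bolts",B,"diag mid",(B[0]+B[1])/2)
v=f-n;yaw=np.arctan2(v[1],v[0]);vb=B[0]-B[2]
print("len",np.linalg.norm(v),np.degrees(yaw),"bolt yaw",np.degrees(np.arctan2(vb[1],vb[0])),np.linalg.norm(vb))
x=np.array([np.cos(yaw),np.sin(yaw),0]);y=np.array([-x[1],x[0],0])
O=(f+n)/2-95*y;print("O",O,"knob in twin",(K-O)@x,(K-O)@y, "knob z",K[2])
print("single",plane("top",(420,155),192))
E
```

```text
knob [560.7 220.8 190.3] 0.19250192082007866 [560.4 220.4 192. ]
(array([681.7, 289.7, 166.2]), np.float64(1.0187032735881527)) [681.8 288.5 168. ] [682.6 291.6 168. ]
(array([610.4, 305.2, 166.1]), np.float64(0.08059591041838202)) [610.  304.9 168. ] [612.3 306.2 168. ]
bolts [array([689.6, 145.4,  18. ]), array([577.8, 333.4,  18. ]), array([543.7, 177.9,  18. ])] diag mid [633.7 239.4  18. ]
len 72.73465234130015 -12.327878155255483 bolt yaw -12.533389986177484 149.443692364418
O [626.4 205.  168. ] knob in twin -67.57773998863401 1.4145250594258698 knob z 190.31380349133934
single [ 499.1 -264.5  192. ]
```

The measurements agree: rod spacing 72.7 mm against 72, knob height 190 against 192, knob at -67.6 mm against -65, and yaw about -12.4° by both rods and bolts. I'll rise, then traverse high.

```bash
python3 -m handwheel '[[0,0,-0.045,0],[0,0,-0.045,0],[0.0333,-0.0306,0,0],[0.0333,-0.0306,0,0],[0.0333,-0.0306,0,0],[0.0333,-0.0306,0,0],[0.0333,-0.0306,0,0],[0.0333,-0.0306,0,0],[0.0333,-0.0306,0,0],[0.0333,-0.0306,0,0]]' 0.07 40
python3 -m handwheel '[[0.0333,-0.0306,0,0],[0.0333,-0.0306,0,0],[0.0333,-0.0306,0,0],[0.0333,-0.0306,0,0],[0.0333,-0.0306,0,0],[0.0333,-0.0306,0,0],[0.0333,-0.0306,0,0],[0.0333,-0.0306,0,0],[0.0333,-0.0306,0,0],[0.0333,-0.0306,0,0]]'
python3 -m handwheel '[[0,0,0,7.7],[0,0,0,7.7],[0,0,0,7.7],[0,0,0,7.7],[0,0,0,7.7],[0,0,0,0],[0,0,0,0],[0,0,0,0]]'
cat >> h.py <<'E'
def to(P,yaw=-12.4):
    "tool-frame shift (mm) and turn to bring the TCP to P"
    from scipy.spatial.transform import Rotation as Ro
    s=r.sense();R=Ro.from_euler("xyz",s["tcp_rot"],degrees=True).as_matrix()
    print("t",s["time"],"tcp",s["tool_pos"],s["tcp_rot"],"F",s["ft_force"],"gap",s["finger_gap"],s["grip_force"])
    print("shift",R.T@(np.array(P)-s["tool_pos"]),"turn",s["tcp_rot"][2]-yaw)
np.set_printoptions(precision=1,suppress=True)
E
python3 - <<'E'
from h import *;to((560.7,220.5,172.5))
import cv2;cv2.imwrite("pics/w1.png",r.snapshot("wrist")[:,:,::-1])
E
```

```text
time: 1.1
tool_pos: [395.5, -200.3, 321.0]
tcp_rot: [-180.0, 0.0, 26.0]
ft_force: [0.8, -0.3, 0.3]
finger_gap: 70.0
grip_force: 0.0
time: 2.1
tool_pos: [560.3, 221.0, 320.7]
tcp_rot: [-180.0, 0.0, 26.1]
ft_force: [0.1, -0.1, 0.4]
finger_gap: 69.5
grip_force: 0.0
time: 2.9
tool_pos: [560.0, 219.1, 321.1]
tcp_rot: [180.0, 0.0, -12.3]
ft_force: [-0.4, -0.2, 0.3]
finger_gap: 69.9
grip_force: 0.0
t 2.9 tcp [560.  219.1 321.1] [180.    0.  -12.3] F [-0.4 -0.2  0.3] gap 69.92959671370626 0.0
shift [  0.4  -1.6 148.6] turn 0.13438751036848906
```

View pics/w1.png

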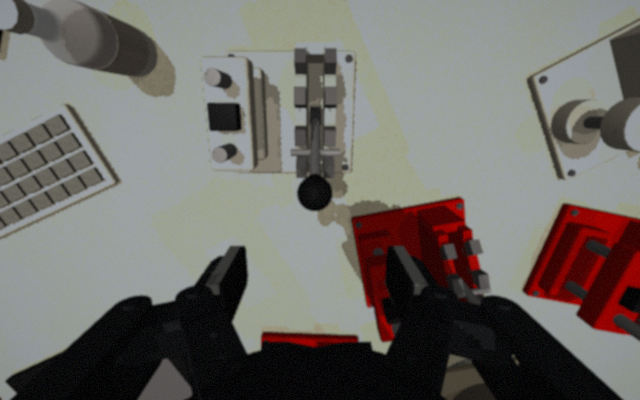

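Wrist view: the knob is at (314.5,192), between the fingers. The ray puts it at tool (-1.5,-0.6), which agrees to about 2 mm. Descending and gripping.

```bash
python3 -m handwheel '[[0,-0.001,0.038,0],[0,0,0.038,0],[0,0,0.038,0],[0,0,0.037,0],[0,0,0,0],[0,0,0,0]]'
python3 -m handwheel '[[0,0,0,0],[0,0,0,0],[0,0,0,0],[0,0,0,0],[0,0,0,0],[0,0,0,0],[0,0,0,0],[0,0,0,0]]' 0.02 60
python3 - <<'E'
from h import *;to((560.7,220.5,172.5))
import cv2;cv2.imwrite("pics/w2.png",r.snapshot("wrist")[:,:,::-1])
E
```

```text
time: 3.55
tool_pos: [560.0, 220.0, 170.5]
tcp_rot: [180.0, 0.1, -12.4]
ft_force: [-0.6, 0.5, 0.3]
finger_gap: 70.2
grip_force: 0.0
time: 4.35
tool_pos: [561.4, 220.6, 173.1]
tcp_rot: [-179.9, -0.2, -12.4]
ft_force: [-3.0, -0.0, 7.7]
finger_gap: 31.2
grip_force: 58.7
t 4.35 tcp [561.4 220.6 173.1] [-179.9   -0.2  -12.4] F [-3.  -0.   7.7] gap 31.197266946082532 58.686068058013916
shift [-0.6  0.3  0.6] turn -0.023992311601931604
```

View pics/w2.png

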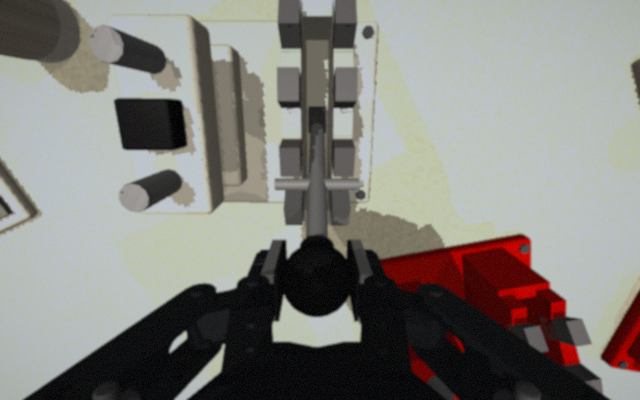

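Wrist view: the ball, at about (317,275), is between the pads. The 31 mm gap and the upward push show the pads sit some 6 mm above its centre, so I'll regrip lower.

```bash
python3 -m handwheel '[[0,0,0,0],[0,0,0,0],[0,0,0,0],[0,0,0.003,0],[0,0,0.003,0],[0,0,0,0],[0,0,0,0]]' 0.06 60
python3 -m handwheel '[[0,0,0,0],[0,0,0,0],[0,0,0,0],[0,0,0,0],[0,0,0,0],[0,0,0,0],[0,0,0,0]]' 0.02 60
```

```text
time: 5.1
tool_pos: [560.1, 220.0, 163.9]
tcp_rot: [180.0, 0.0, -12.4]
ft_force: [-0.5, 0.2, 0.2]
finger_gap: 59.8
grip_force: 0.0
time: 5.8
tool_pos: [560.4, 220.3, 164.6]
tcp_rot: [-180.0, -0.0, -12.4]
ft_force: [-1.4, 0.8, 4.1]
finger_gap: 31.7
grip_force: 59.2
```

```bash
python3 -m handwheel '[[-0.002,0,-0.005,0],[-0.002,0,-0.005,0],[-0.002,0,-0.005,0],[-0.002,0,-0.005,0],[-0.002,0,-0.005,0],[0,0,0,0],[0,0,0,0],[0,0,0,0]]' - 80
python3 - <<'E'
from h import *;to((551,222.5,189.6))
import cv2;cv2.imwrite("pics/w3.png",r.snapshot("wrist")[:,:,::-1])
E
```

```text
time: 6.6
tool_pos: [550.7, 222.2, 189.2]
tcp_rot: [-180.0, -0.0, -12.4]
ft_force: [1.3, 0.4, -3.2]
finger_gap: 30.9
grip_force: 79.3
t 6.6 tcp [550.7 222.2 189.2] [-180.    -0.   -12.4] F [ 1.3  0.4 -3.2] gap 30.855765535116287 79.33934211730957
shift [ 0.3 -0.4 -0.4] turn -0.042785811273239105
```

View pics/w3.png

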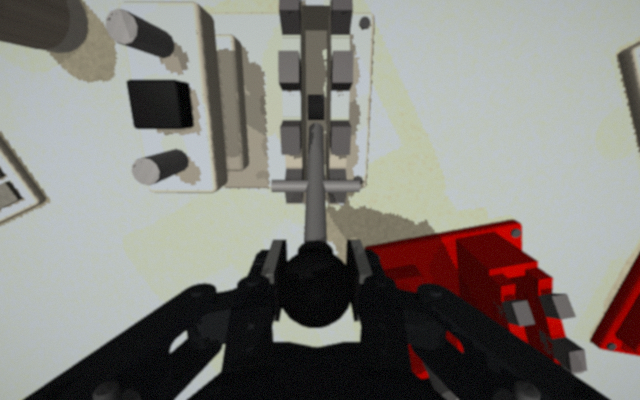

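The pin is now clear above the notch, and the pull-in force of about 3 N is as expected. Swinging along the arc.

```bash
python3 -m handwheel '[[0.012,0,-0.0043,0],[0.0125,0,-0.0037,0],[0.0125,0,-0.0028,0],[0.0125,0,-0.002,0],[0.013,0,-0.0012,0],[0.0135,0,-0.0004,0],[0,0,0,0],[0,0,0,0],[0,0,0,0]]'
python3 - <<'E'
from h import *;to((626.4,205.5,204))
import cv2;cv2.imwrite("pics/w4.png",r.snapshot("wrist")[:,:,::-1])
E
```

```text
time: 7.55
tool_pos: [624.0, 205.9, 203.3]
tcp_rot: [180.0, 0.1, -12.4]
ft_force: [-0.7, 1.1, -3.5]
finger_gap: 31.0
grip_force: 79.3
t 7.55 tcp [624.  205.9 203.3] [180.    0.1 -12.4] F [-0.7  1.1 -3.5] gap 30.97727183287266 79.2773187160492
shift [ 2.4 -0.1 -0.7] turn -0.04722662214324913
```

View pics/w4.png

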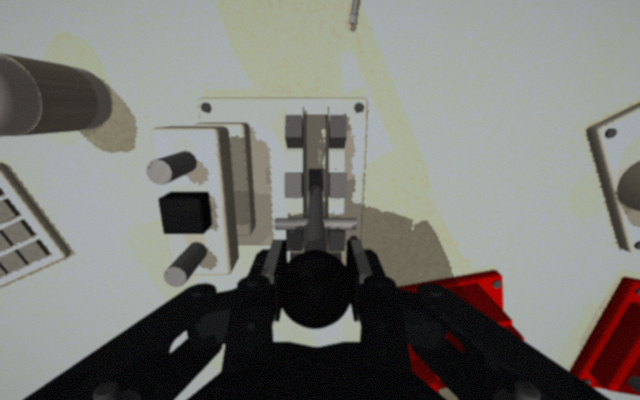

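The lever stands about upright, held by the pads (ball at (317,288), pin at row 222). I'll shift 2 mm forward and lower it into the notch.

```bash
python3 -m handwheel '[[0.002,0,0,0],[0,0,0.005,0],[0,0,0.005,0],[0,0,0.005,0],[0,0,0.005,0],[0,0,0.004,0],[0,0,0,0],[0,0,0,0]]'
```

```text
time: 8.4
tool_pos: [626.8, 205.5, 179.8]
tcp_rot: [-180.0, -0.0, -12.4]
ft_force: [-0.1, 1.5, -0.7]
finger_gap: 31.0
grip_force: 79.6
```

```bash
python3 -m handwheel '[[0,0,0.001,0],[0,0,0.001,0],[0,0,0.001,0],[0,0,0,0],[0,0,0,0]]'
python3 -m handwheel '[[0,0,0,0],[0,0,0,0],[0,0,0,0],[0,0,0,0],[0,0,0,0]]' 0.07
python3 -m handwheel '[[0,0,-0.03,0],[0,0,-0.04,0],[0,0,-0.04,0],[0,0,-0.03,0],[0,0,0,0],[0,0,0,0],[0,0,0,0]]'
python3 - <<'E'
from h import *
import cv2
a=r.snapshot("top")[:,:,::-1];b=r.snapshot("scene")[:,:,::-1];w=r.snapshot("wrist")[:,:,::-1]
c=np.zeros((600,760,3),np.uint8)
c[:270,:330]=cv2.resize(a[70:160,190:300],None,fx=3,fy=3);c[:465,340:730]=cv2.resize(b[235:390,255:385],None,fx=3,fy=3)
c[300:500,:320]=cv2.resize(w,(320,200));cv2.imwrite("pics/f1.png",c);cv2.imwrite("pics/scene9.png",b);cv2.imwrite("pics/w9.png",w)
to((626.4,205.5,204))
E
```

```text
time: 8.9
tool_pos: [628.2, 205.5, 179.7]
tcp_rot: [-179.9, -0.2, -12.4]
ft_force: [-1.4, -0.1, 10.3]
finger_gap: 31.1
grip_force: 80.5
time: 9.4
tool_pos: [626.6, 205.4, 176.3]
tcp_rot: [180.0, 0.0, -12.4]
ft_force: [-0.0, 0.5, 0.3]
finger_gap: 70.0
grip_force: 0.0
time: 10.1
tool_pos: [626.2, 205.3, 314.8]
tcp_rot: [179.9, 0.1, -12.4]
ft_force: [-0.0, -0.4, -0.2]
finger_gap: 70.2
grip_force: 0.0
t 10.25 tcp [626.1 205.3 314.7] [179.9   0.2 -12.4] F [-0.6 -0.1  0.8] gap 70.12752595772291 0.0
shift [  0.6  -0.4 110.6] turn -0.041301126472701455
```

View pics/f1.png

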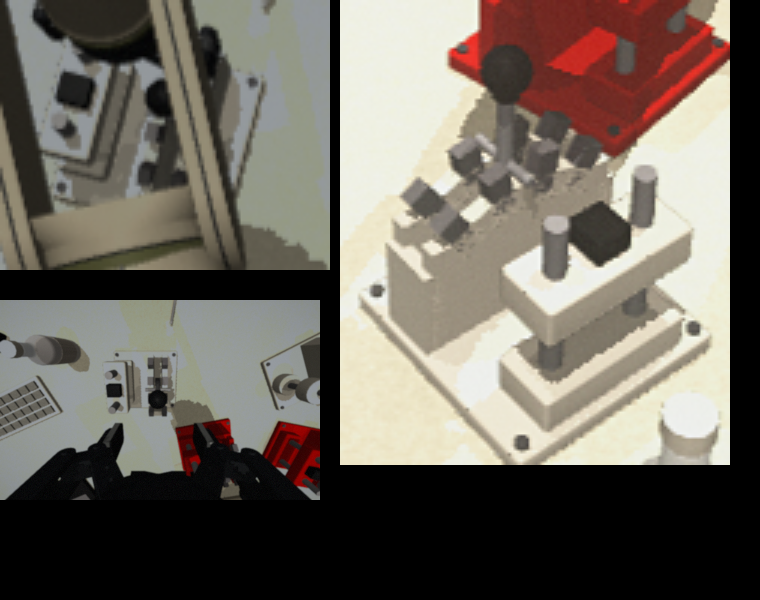

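The composite shows the robot clear and the pin lying between the middle teeth. The knob is at scene pixel (310.7,259.7), and about (243.3,101.7) in the top view, partly hidden. Measuring its position.

Run:
```python
from h import *
import cv2
from scipy.spatial.transform import Rotation as Ro
im=cv2.imread("pics/scene9.png")[240:280,295:330];m=(im.max(2)<60).astype(np.uint8)
k,l,s,c=cv2.connectedComponentsWithStats(m);i=1+s[1:,4].argmax();uv=c[i]+[295,240];print(uv,s[i])
x=np.array([np.cos(np.radians(-12.4)),np.sin(np.radians(-12.4)),0]);y=np.array([-x[1],x[0],0]);O=np.array([626.4,205,0])
# scene ray against the slot's plane (normal y)
o,d=ray("scene",uv);P=o+d*((O+1*y-o)@y)/(d@y);print("scene+slot plane",P,(P-O)@x,P[2])
print("tri",tri((243.3,101.7),uv))
w=cv2.imread("pics/w9.png")[170:230,290:345];m=(w.max(2)<40).astype(np.uint8);k,l,s,c=cv2.connectedComponentsWithStats(m);i=1+s[1:,4].argmax();q=c[i]+[290,170];print(q,s[i])
p=r.camera_params("wrist");M=np.array(p["mount"]);S=r.sense();R=Ro.from_euler("xyz",S["tcp_rot"],degrees=True).as_matrix()
dw=R@M[:3,:3]@[(q[0]-p["cx"])/p["fx"],(q[1]-p["cy"])/p["fy"],1];ow=R@M[:3,3]+S["tool_pos"]
P=ow+dw*(205-ow[2])/dw[2];print("wrist at z=205",P,(P-O)@x,(P-O)@y)
```

```text
[310.7 259.4] [  7  10  17  20 196]
scene+slot plane [624.5 206.4 202.7] -2.175848543670539 202.69048949343778
tri (array([627.8, 209.1, 206.2]), np.float64(0.014163301425554838))
[315.5 200.6] [   7    9   37   51 1237]
wrist at z=205 [622.5 205.4 205. ] -3.8706269312354276 -0.4313621980333181
```

The knob is within 4 mm of the middle along the slot and 203–206 mm high, so the lever is home. Handing in.

```bash
python3 -c "
from bench import r
print(r.hand_in())"
```

```text
the job is handed in; nothing more can be done
None
```

The twin-rod module's lever is upright and home in the middle notch (knob measured within about 4 mm of the middle, 203–206 mm high), the single-rod and red modules were not touched, and the job was handed in at about 10 s with the gripper clear; the hand-in gave no verdict.

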